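# Move a row of vessels into the tray in reverse order

## Robot

A 6-joint arm with a two-finger parallel gripper is mounted at the origin on a cart in front of the work surface, level with it; the furniture and walls round the work are solid. World frame = base frame: x ahead of the robot, y to its left, z up, the work surface at z = 0. Lengths are in m, angles in rad, forces in N, time in s.
With the tool pointing down it reaches from about 0.25 to 0.775 m from the base axis. Payload 8.9 kg.
Tool frame: the origin (TCP) lies at the very end of the fingers, on their centre line; the grasp point (between the pads) lies 19 mm behind it; z points along the fingers, y is the line along which they close (so a half turn about z gives the same grasp; the last joint's range is limited). The gripper opens to 85 mm and grips with 20 to 120 N. Pads are 22 mm wide; open, the fingers measure 114 mm over their backs; the gripper's body (76 mm by 85 mm) begins 54 mm behind the grasp point. The pads swing forward as they close: fully open they stand 13 mm farther back than shut.
Start: joints at [1.106, 0.291, -0.153, 1.127, 0, 1.431], TCP at [0.168, 0.497, 0.231] pointing down, gripper open.
Joint ranges: [-2.52, 2.52], [-0.91, 1.74], [-1.3, 1.37], [-1.96, 2.02], [-1.52, 1.47], [-3.14, 3.14]. Speed limits (rad/s): [2.22, 2.22, 2.79, 3.14, 3.14, 3.14].

## Interface

Orientations are given as a rotation vector (axis times angle).
In Python, from bench import arm gives the robot as it stands.
- The arm moves only by the tool arm_command, never from a script. Its argument "moves" is a list of rows, each a list of 5 numbers: the opening, from -1 (shut) to 1 (fully open), then the shift along the tool's x, y, z in m, then the turn about the tool's z in rad. A call has 1 to 8 rows; each row shifts and turns the commanded pose from where the row before left it, along the tool's axes as they then stand; what a row does not reach is not made up. A row lasts 1/10 s, in which the tool goes at most 50 mm and 8.59 degrees, less where a joint would pass 70% of its speed; a pose out of reach is approached as far as the arm can. A call is refused whole if a number of a shift passes 0.05 or a number of a turn 0.15, either way. A call with a gripper value outside its range is refused whole. The fingers move at their own pace and stop on an object; "force" is the grip in N (left out, the last holds). Time passes only in rows, so rows that do not move let the fingers close. It gives the time, the measured TCP pose, the force, the opening and the grip force at its end, in the units of the state.
- arm.get_state(): the state, without advancing time (a new reading comes with each control period).
- arm.get_image(name): name is "scene" or "top"; returns the picture (480x640x3 uint8, red, green, blue); there is no depth.
- arm.camera_info(name): a dict with "fovy" (degrees; the focal length in pixels is half the picture's height over the tangent of half this angle, whatever the lens; pixels are square), "cx", "cy" (the principal point, pixels), "xyz" and "orientation" of the camera in the world. Camera axes: x right, y up, looking along -z (the intrinsics and any distortion apply to the point x, -y, -z); pixel columns grow to the right and rows downward; lengths in m; the calibration is good to about 2 mm. A picture is of the moment at which its call begins. camera_info takes no time and is no camera call.
- arm.sign_off(): hands the job in; it is judged then, once.
The state is a dict: "time_s": time; "joint_positions": joint angles; "joint_velocities": joint speeds; "joint_torque": joint torques, N m; "position": TCP position; "orientation": TCP orientation; "wrist_force": force on the tool from outside, world axes, zero at the start; "wrist_torque": the same for the moment, N m; "finger_gap": opening from 0.0 (shut) to 1.0 (fully open); "gripper_force": force on a finger pad.
Only numpy, scipy, OpenCV 4.12 (cv2) and the standard library are available. Lean on these libraries where they do the work, as an engineer would, in place of code of your own. Each camera call takes 0.05 s, during which the arm holds its last target. There are 200 camera calls.

## Task

Move the four vessels that stand in a row on the grey carrier over to the empty white tray, one to each compartment, so that their order is reversed: the vessel at the left end of the carrier goes into the right end compartment of the tray, the next one beside it, and so on, as left and right look from the robot. Stand each one upright near the middle of its compartment, tip none over, and let go of them all.

Things in the scene. Friction and masses are not known exactly. Their poses are not given: they have to be found in the camera images.
- bottle_mid (a point): Small brown (amber) glass bottle with white screw cap, round, 52 mm across, 98 mm high, 0.12 kg; body straight to about 60 mm above its foot, then a shoulder and a narrower cap. Point on its axis half-way up (49 mm above its foot). z is up along its axis.
- tube_mid (a point): Slim clear plastic centrifuge tube with blue screw cap, standing on its own foot, 34 mm across (body a little slimmer), 108 mm high, 0.03 kg; the tallest of the four, so take it in its upper part (about 80 mm above its foot) to keep the gripper's body clear of the cap. Point on its axis half-way up (54 mm above its foot). z is up along its axis.
- canister_mid (a point): Short clear round canister with broad black lid, 38 mm across, 62 mm high, 0.09 kg. Point on its axis half-way up (31 mm above its foot). z is up along its axis.
- dropper_mid (a point): Small dropper bottle with pointed blue dropper cap, 33 mm across, 93 mm high to the tip, 0.05 kg; take it round its body, which is 62 mm high and narrows to a shoulder in the upper third. Point on its axis half-way up the body (31 mm above its foot). z is up along its axis.
- seat_bottle: Square grey plastic seat, 66x66x10 mm, in the grey carrier, with a round recess 57 mm wide and 4 mm deep in which the brown bottle stands at the start, its foot 6 mm above this origin (centre of the seat's underside). Fixed to the carrier and stays there when the vessel is taken: marks where in the row it stood.
- seat_tube: Square grey plastic seat, 66x66x10 mm, in the grey carrier, with a round recess 39 mm wide and 4 mm deep in which the tube stands at the start, its foot 6 mm above this origin (centre of the seat's underside). Fixed to the carrier and stays there when the vessel is taken: marks where in the row it stood.
- seat_canister: Square grey plastic seat, 66x66x10 mm, in the grey carrier, with a round recess 43 mm wide and 4 mm deep in which the canister stands at the start, its foot 6 mm above this origin (centre of the seat's underside). Fixed to the carrier and stays there when the vessel is taken: marks where in the row it stood.
- seat_dropper: Square grey plastic seat, 66x66x10 mm, in the grey carrier, with a round recess 38 mm wide and 4 mm deep in which the dropper bottle stands at the start, its foot 6 mm above this origin (centre of the seat's underside). Fixed to the carrier and stays there when the vessel is taken: marks where in the row it stood.
- carrier: Flat grey metal carrier, 78x316 mm, 9 mm high, fixed; holds the four seats in one row at y = -114, -38, +38, +114 mm of its frame, their tops 14 mm above the table. Origin at the centre of its underside on the table; y along the row (+y is the left end seen from the robot), z up.
- tray: White tray, 84x307 mm (and a small lug at each end), 12 mm high, fixed, empty at the start, with one row of four open compartments, each 78 mm (x) by 73 mm (y) inside, centred at y = -114, -38, +38, +114 mm of its frame; floor 4 mm above the table, walls 3 mm thick. Origin at the centre of its underside on the table; y along the row (+y is the left end seen from the robot), z up.
Mind the look-alikes: they are no part of the job. What is shaped like the seat_bottle but pink is not meant. What is shaped like the part that bears canister_mid but purple is not meant.

How it is judged:
At the end, for the whole second after the job is handed in: Each vessel stands upright (within 0.08 rad) on the floor of the tray (height within 5 mm) in the compartment that mirrors its seat in the carrier (first from left to first from right, and so on), within 20 mm of its middle along the row and 25 mm across, released and at rest (((y of seat_bottle in the frame of carrier between -0.134 and -0.094 m and y of bottle_mid in the frame of tray between 0.094 and 0.134 m) or (y of seat_bottle in the frame of carrier between -0.058 and -0.018 m and y of bottle_mid in the frame of tray between 0.018 and 0.058 m) or (y of seat_bottle in the frame of carrier between 0.018 and 0.058 m and y of bottle_mid in the frame of tray between -0.058 and -0.018 m) or (y of seat_bottle in the frame of carrier between 0.094 and 0.134 m and y of bottle_mid in the frame of tray between -0.134 and -0.094 m)) and x of bottle_mid in the frame of tray between -0.025 and 0.025 m and z of bottle_mid in the frame of tray between 0.048 and 0.058 m and angle between each of bottle_mid, tube_mid, canister_mid, dropper_mid's own z axis and vertical below 0.08 rad and linear speed of each of bottle, tube, canister, dropper below 0.02 m/s and contact force between each of bottle, tube, canister, dropper and the fingers below 0.1 N and ((y of seat_tube in the frame of carrier between -0.134 and -0.094 m and y of tube_mid in the frame of tray between 0.094 and 0.134 m) or (y of seat_tube in the frame of carrier between -0.058 and -0.018 m and y of tube_mid in the frame of tray between 0.018 and 0.058 m) or (y of seat_tube in the frame of carrier between 0.018 and 0.058 m and y of tube_mid in the frame of tray between -0.058 and -0.018 m) or (y of seat_tube in the frame of carrier between 0.094 and 0.134 m and y of tube_mid in the frame of tray between -0.134 and -0.094 m)) and x of tube_mid in the frame of tray between -0.025 and 0.025 m and z of tube_mid in the frame of tray between 0.053 and 0.063 m and ((y of seat_canister in the frame of carrier between -0.134 and -0.094 m and y of canister_mid in the frame of tray between 0.094 and 0.134 m) or (y of seat_canister in the frame of carrier between -0.058 and -0.018 m and y of canister_mid in the frame of tray between 0.018 and 0.058 m) or (y of seat_canister in the frame of carrier between 0.018 and 0.058 m and y of canister_mid in the frame of tray between -0.058 and -0.018 m) or (y of seat_canister in the frame of carrier between 0.094 and 0.134 m and y of canister_mid in the frame of tray between -0.134 and -0.094 m)) and x of canister_mid in the frame of tray between -0.025 and 0.025 m and z of canister_mid in the frame of tray between 0.03 and 0.04 m and ((y of seat_dropper in the frame of carrier between -0.134 and -0.094 m and y of dropper_mid in the frame of tray between 0.094 and 0.134 m) or (y of seat_dropper in the frame of carrier between -0.058 and -0.018 m and y of dropper_mid in the frame of tray between 0.018 and 0.058 m) or (y of seat_dropper in the frame of carrier between 0.018 and 0.058 m and y of dropper_mid in the frame of tray between -0.058 and -0.018 m) or (y of seat_dropper in the frame of carrier between 0.094 and 0.134 m and y of dropper_mid in the frame of tray between -0.134 and -0.094 m)) and x of dropper_mid in the frame of tray between -0.025 and 0.025 m and z of dropper_mid in the frame of tray between 0.03 and 0.04 m); the robot touches nothing.
It fails at once if the bottle is tipped over (leans more than 45 degrees) (angle between bottle_mid's own z axis and vertical above 0.785 rad).
It fails at once if the tube is tipped over (leans more than 45 degrees) (angle between tube_mid's own z axis and vertical above 0.785 rad).
It fails at once if the canister is tipped over (leans more than 45 degrees) (angle between canister_mid's own z axis and vertical above 0.785 rad).
It fails at once if the dropper is tipped over (leans more than 45 degrees) (angle between dropper_mid's own z axis and vertical above 0.785 rad).
It also fails if it takes over 99 s, if anything falls off the work surface, if the arm or the gripper's body presses on something with over 40 N, if the wrist force passes 120 N, or if a joint passes its speed limit or range.

## Working session

There is one attempt and no reset: what is moved stays moved. The work goes in short steps, Python scripts to look and compute and a tool call to move; the robot and the scene stay as the last step left them, time stands still between calls to the robot, and variables do not carry over. Pictures are saved under pics/ and viewed, at most 14 in all, crops included, and the job is handed in when it is done.

Besides the shell and the picture viewer there is one more tool, called as name([rows], argument=value, ...), one row to a line, values as JSON. arm_command: Moves the arm, as the interface text tells. Its arguments: {"type":"object","properties":{"moves":{"type":"array"},"force":{"type":"number"}},"required":["moves"]}

```bash
mkdir -p pics; python3 - <<'E'
from bench import arm
import cv2
s=arm.get_state();print(s)
for n in("scene","top"):
    print(arm.camera_info(n)); cv2.imwrite(f"pics/{n}0.png",arm.get_image(n)[:,:,::-1])
E
```

```text
{'time_s': 0.0, 'joint_positions': array([ 1.10569769e+00,  2.91291912e-01, -1.54126981e-01,  1.12672207e+00,
       -8.46231319e-06,  1.43152541e+00]), 'joint_velocities': array([ 0.00026619,  0.00104662,  0.00298031, -0.00194378,  0.0007471 ,
        0.00121811]), 'joint_torque': array([ 1.24776798e-03, -5.37138963e+01,  3.31377912e+01,  1.56978378e-02,
       -1.55208573e-05,  3.64212383e-06]), 'position': array([0.16782947, 0.49697656, 0.23072603]), 'orientation': array([-5.09484289e-01, -3.09960685e+00,  2.02014660e-03]), 'wrist_force': array([-0.59368212,  0.1696952 , -0.54201989]), 'wrist_torque': array([0.01856199, 0.00066465, 0.01836893]), 'gripper_force': 0.0, 'finger_gap': 1.0014939571192611}
{'fovy': 50.96890264046491, 'cx': 324.4615473558936, 'cy': 238.31481327354848, 'xyz': array([-0.14731911, -0.65229156,  0.5991014 ]), 'orientation': array([ 0.98511398, -0.42917255, -0.75540699])}
{'fovy': 45.60554600294237, 'cx': 323.43912454525986, 'cy': 234.54237383620816, 'xyz': array([ 0.40824497, -0.04474314,  0.98702709]), 'orientation': array([ 0.0733158 , -0.0696862 , -1.54028583])}
```

View pics/scene0.png

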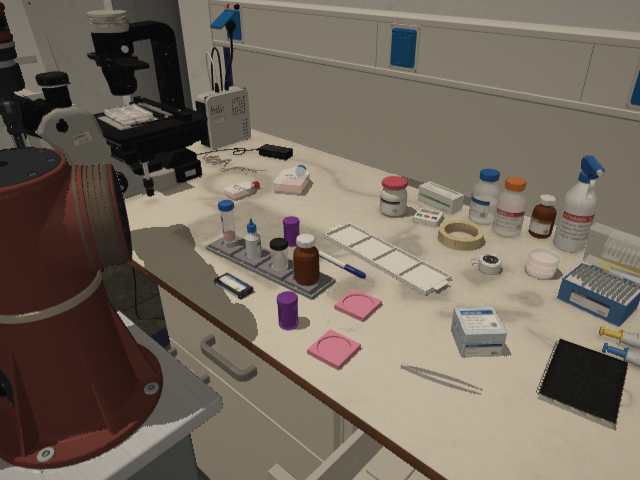

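View pics/top0.png

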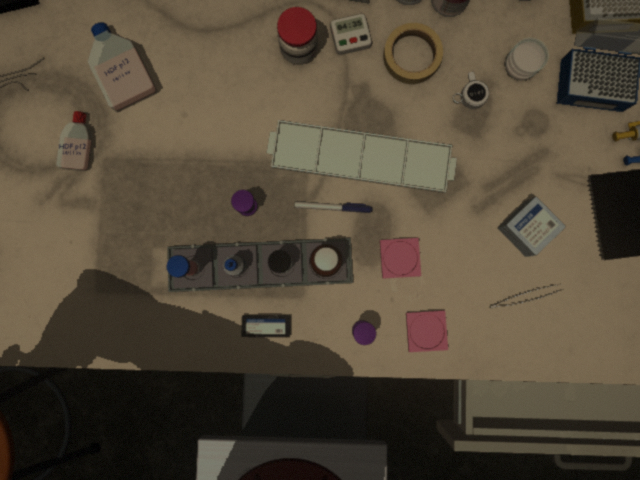

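The row from the left is tube, dropper, canister, bottle at about (178,266), (232,265), (280,262), (325,260) in the top view. The tray runs from (277,122) to (450,190), with pink and purple decoys nearby.

```bash
cat > h.py <<'E'
import numpy as np, cv2
from scipy.spatial.transform import Rotation as R
from bench import arm
def ray(n,u,v):
    c=arm.camera_info(n); f=240/np.tan(np.radians(c['fovy']/2))
    d=R.from_rotvec(c['orientation']).apply([(u-c['cx'])/f,-(v-c['cy'])/f,-1]); return np.array(c['xyz']),d
def onz(n,u,v,z):
    o,d=ray(n,u,v); return (o+d*(z-o[2])/d[2])[:2]
E
python3 - <<'E'
from h import *
im=cv2.imread('pics/top0.png'); hsv=cv2.cvtColor(im,cv2.COLOR_BGR2HSV)
print(hsv[150,300],hsv[80,200],hsv[285,250],hsv[266,178],hsv[260,325])
for n,v in(("tray",np.array([hsv[150,300],hsv[160,380]])),):print(v)
m=np.zeros((480,640),np.uint8); 
roi=hsv[110:200,260:465]; mm=((roi[:,:,1]<40)&(roi[:,:,2]>140)).astype(np.uint8)
cs=max(cv2.findContours(cv2.morphologyEx(mm,cv2.MORPH_CLOSE,np.ones((5,5))),0,2)[0],key=cv2.contourArea)+np.array([260,110])
r=cv2.minAreaRect(cs);print(r); b=cv2.boxPoints(r)
print("tray",onz("top",*r[0],.012),[onz("top",*p,.012).round(4) for p in b])
def cap(n,box,f,z):
    x0,y0,x1,y1=box; h=hsv[y0:y1,x0:x1]; mk=f(h).astype(np.uint8)
    c=max(cv2.findContours(mk,0,2)[0],key=cv2.contourArea)
    (u,v),rad=cv2.minEnclosingCircle(c); u+=x0;v+=y0; print(n,u.__round__(1),v.__round__(1),round(rad,1),onz("top",u,v,z).round(4))
blue=lambda h:(abs(h[:,:,0].astype(int)-110)<14)&(h[:,:,1]>120)
cap("tube",(160,245,205,290),blue,.115)
cap("drop",(215,245,250,290),blue,.08)
cap("can",(258,240,300,290),lambda h:h[:,:,2]<50,.07)
cap("bot",(305,240,345,280),lambda h:(h[:,:,2]>140)&(h[:,:,1]<70),.108)
crop=cv2.resize(im[190:340,150:420],None,fx=2.9,fy=2.9,interpolation=cv2.INTER_CUBIC);cv2.imwrite('pics/c1.png',crop)
E
```

```text
[ 29  51 130] [ 18  87 120] [26 37 55] [109 175  70] [ 30  42 129]
[[ 29  51 130]
 [ 28  49 129]]Traceback (most recent call last):
  File "<stdin>", line 7, in <module>
ValueError: max() iterable argument is empty
```

```bash
cat > m.py <<'E'
from h import *
im=cv2.imread('pics/top0.png'); hsv=cv2.cvtColor(im,cv2.COLOR_BGR2HSV)
print(im[150,300],im[80,200],im[150,345])
roi=hsv[110:200,260:465]; mm=((roi[:,:,1]<68)&(roi[:,:,0]>22)&(roi[:,:,2]>95)).astype(np.uint8)
cs=max(cv2.findContours(cv2.morphologyEx(mm,cv2.MORPH_CLOSE,np.ones((5,5))),0,2)[0],key=cv2.contourArea)+np.array([260,110])
r=cv2.minAreaRect(cs);print(r); b=cv2.boxPoints(r)
print("tray",onz("top",*r[0],.010),[onz("top",*p,.010).round(4) for p in b])
def cap(n,box,f,z):
    x0,y0,x1,y1=box; h=hsv[y0:y1,x0:x1]; mk=f(h).astype(np.uint8)
    c=max(cv2.findContours(mk,0,2)[0],key=cv2.contourArea)
    (u,v),rad=cv2.minEnclosingCircle(c); u+=x0;v+=y0; print(n,round(u,1),round(v,1),round(rad,1),onz("top",u,v,z).round(4))
blue=lambda h:(abs(h[:,:,0].astype(int)-110)<14)&(h[:,:,1]>120)
cap("tube",(160,245,205,290),blue,.115)
cap("drop",(215,245,250,290),blue,.08)
cap("can",(262,246,298,278),lambda h:h[:,:,2]<35,.07)
cap("bot",(305,240,345,280),lambda h:(h[:,:,2]>90)&(h[:,:,1]<70),.108)
crop=cv2.resize(im[190:340,150:420],None,fx=2.9,fy=2.9,interpolation=cv2.INTER_CUBIC);cv2.imwrite('pics/c1.png',crop)
E
python3 m.py
```

```text
[104 129 130] [ 79 104 120] [106 129 130]
((361.454345703125, 155.41062927246094), (188.79579162597656, 47.39517593383789), 8.240711212158203)
tray [ 0.63795745 -0.1032363 ] [array([0.6155, 0.0646]), array([0.6992, 0.0559]), array([ 0.6605, -0.2715]), array([ 0.5774, -0.2604])]
tube 177.3 265.8 10.7 [0.4338 0.18  ]
drop 230.1 264.4 5.5 [0.4394 0.1054]
can 279.5 259.5 12.7 [0.4499 0.028 ]
bot 325.6 258.6 11.5 [ 0.4516 -0.046 ]
```

View pics/c1.png

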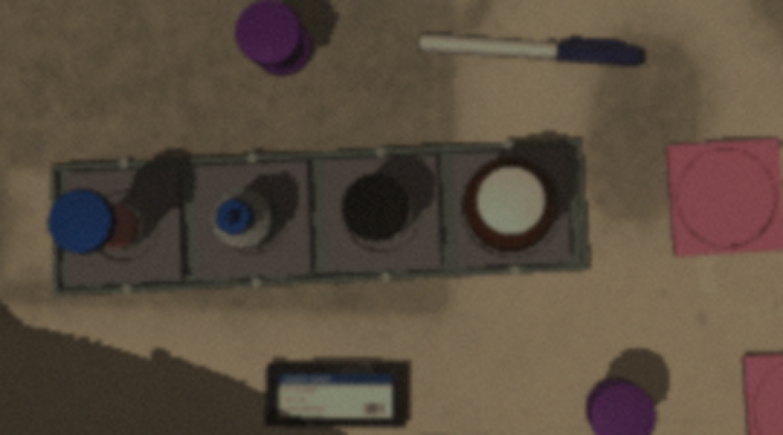

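arm_command([
  [1, 0, 0, 0, 0.14],
  [1, 0, 0, 0, 0.14],
  [1, 0, 0, 0, 0.14],
  [1, 0, 0, 0, 0.14],
  [1, 0, 0, 0, 0.14],
  [1, 0, 0, 0, 0.14],
  [1, 0, 0, 0, 0.14],
  [1, 0, 0, 0, 0.14],
], force=25)

```text
time_s: 0.9
position: [0.1679, 0.4971, 0.231]
orientation: [2.085, 2.35, -0.001]
wrist_force: [0.4, -0.5, -0.5]
finger_gap: 1.001
gripper_force: 0.0
```

```bash
cat > st.py <<'E'
from h import *
s=arm.get_state(); M=R.from_rotvec(s['orientation']).as_matrix()
print(s['time_s'],s['position'].round(4),'yaw_y',np.arctan2(M[1,1],M[0,1]).round(4),M[:,2].round(3),s['joint_positions'].round(2),s['finger_gap'].round(3),s['gripper_force'],s['wrist_force'].round(1))
E
python3 st.py
```

```text
Traceback (most recent call last):
  File "st.py", line 3, in <module>
    print(s['time_s'],s['position'].round(4),'yaw_y',np.arctan2(M[1,1],M[0,1]).round(4),M[:,2].round(3),s['joint_positions'].round(2),s['finger_gap'].round(3),s['gripper_force'],s['wrist_force'].round(1))
                                                                                                                                      ^^^^^^^^^^^^^^^^^^^^^
AttributeError: 'float' object has no attribute 'round'
```

arm_command([
  [1, 0, 0, 0, 0.12],
  [1, -0.035, 0.03, 0, 0],
  [1, -0.035, 0.03, 0, 0],
  [1, -0.035, 0.03, 0, 0],
  [1, -0.035, 0.03, 0, 0],
  [1, -0.035, 0.03, 0, 0],
  [1, -0.035, 0.03, 0, 0],
  [1, -0.035, 0.03, 0, 0],
])

```text
time_s: 1.7
position: [0.38, 0.2518, 0.2312]
orientation: [-2.216, -2.227, 0.0]
wrist_force: [0.6, 0.3, 0.7]
finger_gap: 1.002
gripper_force: 0.0
```

arm_command([
  [1, -0.035, 0.028, 0, 0],
  [1, -0.035, 0.028, 0, 0],
  [1, 0, 0, 0, 0],
  [1, 0, 0, 0, 0],
])

```text
time_s: 2.1
position: [0.4357, 0.1829, 0.2309]
orientation: [-2.218, -2.224, 0.001]
wrist_force: [-0.1, 0.9, -0.1]
finger_gap: 1.0
gripper_force: 0.0
```

```bash
sed -i "s/s\['finger_gap'\].round(3)/s['finger_gap']/" st.py; python3 st.py; python3 -c "
from h import *
cv2.imwrite('pics/s1.png',arm.get_image('scene')[:,:,::-1][170:320,170:370].repeat(4,0).repeat(4,1))"
```

```text
2.1 [0.4357 0.1829 0.2309] yaw_y 0.0025 [-0.001  0.    -1.   ] [ 0.24  0.19 -0.29  1.09  0.    1.81] 0.9998328959825725 0.0 [-0.1  0.9 -0.1]
```

View pics/s1.png

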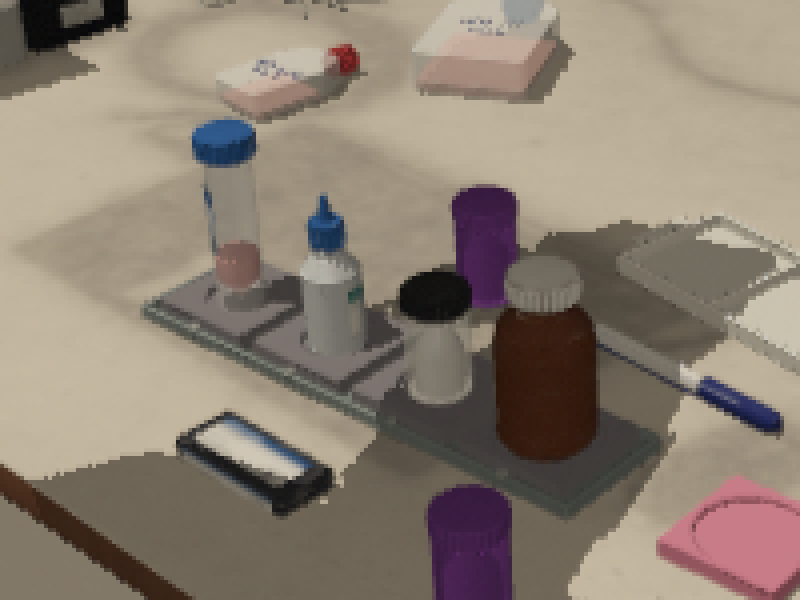

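```bash
python3 -c "
from h import *
for n,u,v,z in(('tube',226,202.5,.118),('drop',250.8,219.7,.103),('can',279,242,.072),('bot',306,238,.108)): print(n,onz('scene',u,v,z).round(4))"
```

```text
tube [0.4369 0.1745]
drop [0.4384 0.0953]
can [0.4496 0.0231]
bot [ 0.4545 -0.0511]
```

```bash
python3 -c "
from h import *
q=[(169,245.9),(350,238),(353,282),(169.6,290.6)]
P=np.array([onz('top',*p,.009) for p in q]);print(P.round(4),P.mean(0))
# scene carrier corners: left, (front) right
for p in((170+143/4,170+308/4),(170+570/4,170+510/4),(170+660/4,170+437/4)):print(onz('scene',*p,.009).round(4))
# tray in the scene, outer corners
for p in((339,225),(326,230),(451,279),(434,291)):print(onz('scene',*p,.012).round(4))"
```

```text
[[ 0.4705  0.2234]
 [ 0.4932 -0.087 ]
 [ 0.418  -0.094 ]
 [ 0.3942  0.2183]] [0.44397621 0.06519221]
[0.3941 0.2118]
[ 0.4183 -0.1005]
[ 0.4942 -0.0921]
[0.6712 0.0506]
[0.6315 0.0575]
[ 0.6494 -0.2702]
[ 0.5906 -0.2665]
```

arm_command([
  [1, -0.0065, 0, 0, 0],
  [1, 0, 0, 0.03, 0],
  [1, 0, 0, 0.03, 0],
  [1, 0, 0, 0.03, 0],
  [1, 0, 0, 0.03, 0],
  [1, 0, 0, 0.02, 0],
  [1, 0, 0, 0.02, 0],
  [1, 0, 0, 0, 0],
])

```text
time_s: 2.95
position: [0.4331, 0.1775, 0.0695]
orientation: [-2.212, -2.228, 0.006]
wrist_force: [0.4, -0.3, 0.3]
finger_gap: 0.999
gripper_force: 0.0
```

arm_command([
  [-1, 0, 0, 0, 0],
  [-1, 0, 0, 0, 0],
  [-1, 0, 0, 0, 0],
  [-1, 0, 0, 0, 0],
  [-1, 0, 0, 0, 0],
  [-1, 0, 0, 0, 0],
  [-1, 0, 0, 0, 0],
  [-1, 0, 0, 0, 0],
], force=25)

```text
time_s: 3.75
position: [0.4361, 0.1774, 0.0721]
orientation: [2.215, 2.227, 0.002]
wrist_force: [-0.5, 0.4, 6.9]
finger_gap: 0.381
gripper_force: 24.1
```

arm_command([
  [-1, 0, 0, -0.02, 0],
  [-1, 0, 0, -0.03, 0],
  [-1, 0, 0, -0.03, 0],
  [-1, 0, 0, -0.03, 0],
  [-1, 0, 0, -0.03, 0],
  [-1, 0, 0, 0, 0],
  [-1, 0, 0, 0, 0],
])

```text
time_s: 4.45
position: [0.436, 0.1773, 0.2118]
orientation: [2.215, 2.226, 0.002]
wrist_force: [-1.6, -0.2, -0.6]
finger_gap: 0.381
gripper_force: 25.0
```

```bash
python3 st.py; python3 -c "
from h import *
cv2.imwrite('pics/s2.png',arm.get_image('scene')[:,:,::-1][60:310,170:470].repeat(2,0).repeat(2,1))"
```

```text
4.45 [0.436  0.1773 0.2118] yaw_y 0.005 [ 0.002  0.    -1.   ] [ 0.23  0.2  -0.33  1.04  0.    1.8 ] 0.38136616673029095 24.96514574624598 [-1.6 -0.2 -0.6]
```

View pics/s2.png

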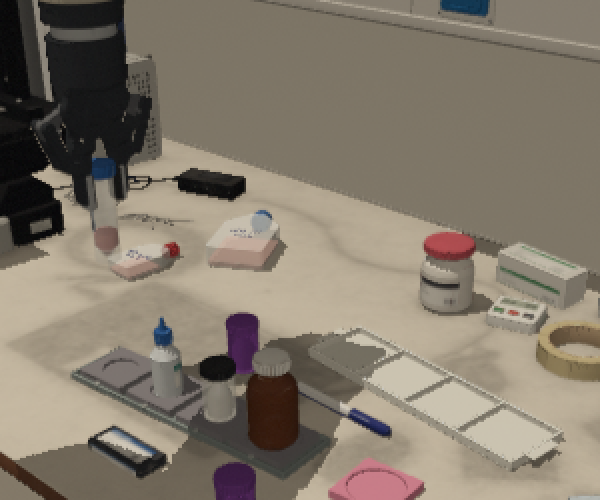

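The tube hangs upright between the fingers at about (103,205) in the crop. Its seat is empty and the other vessels are undisturbed.

arm_command([
  [-1, -0.02, 0.01, 0, 0],
  [-1, -0.04, 0.02, 0, 0],
  [-1, -0.04, 0.02, 0, 0],
  [-1, -0.04, 0.02, 0, 0],
  [-1, -0.04, 0.02, 0, 0],
  [-1, -0.04, 0.02, 0, 0],
  [-1, -0.04, 0.02, 0, 0],
  [-1, -0.04, 0.02, 0, 0],
])

```text
time_s: 5.3
position: [0.5869, -0.1236, 0.2097]
orientation: [-2.215, -2.225, 0.002]
wrist_force: [2.0, 1.0, 0.3]
finger_gap: 0.386
gripper_force: 25.0
```

arm_command([
  [-1, -0.04, 0.02, 0, 0],
  [-1, -0.035, 0.01, 0, 0],
  [-1, -0.02, 0.009, 0, 0],
  [-1, 0, 0, 0, 0],
  [-1, 0, 0, 0, 0],
])

```text
time_s: 5.8
position: [0.6258, -0.2166, 0.2095]
orientation: [-2.215, -2.224, 0.001]
wrist_force: [-1.3, 0.2, -0.1]
finger_gap: 0.385
gripper_force: 25.0
```

```bash
python3 st.py; python3 -c "
from h import *
cv2.imwrite('pics/s3.png',arm.get_image('scene')[:,:,::-1][100:350,270:530].repeat(2,0).repeat(2,1))
cv2.imwrite('pics/t3.png',arm.get_image('top')[:,:,::-1])"
```

```text
5.8 [ 0.6258 -0.2166  0.2095] yaw_y 0.0043 [-0.003  0.001 -1.   ] [-0.44  0.57  0.23  1.23  0.    1.12] 0.3845543325809867 25.002032350748777 [-1.3  0.2 -0.1]
```

View pics/s3.png

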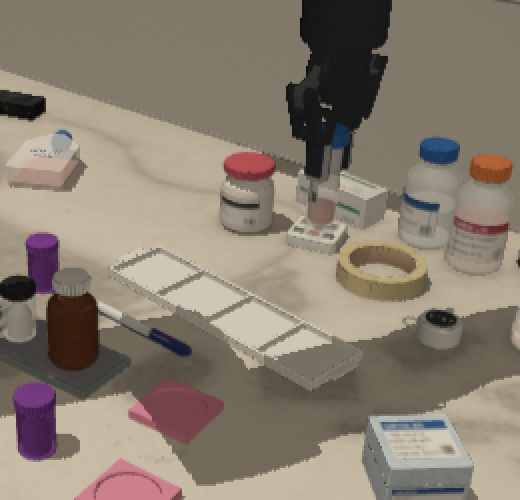

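The tube is held upright above the right end of the tray, with its foot at about (320,225) in the crop. I'll lower it.

arm_command([
  [-1, 0, 0, 0.03, 0],
  [-1, 0, 0, 0.03, 0],
  [-1, 0, 0, 0.03, 0],
  [-1, 0, 0, 0.03, 0],
  [-1, 0, 0, 0.015, 0],
  [-1, 0, 0, 0.01, 0],
  [-1, 0, 0, 0, 0],
  [-1, 0, 0, 0, 0],
])

```text
time_s: 6.7
position: [0.6269, -0.2162, 0.0669]
orientation: [2.214, 2.227, 0.001]
wrist_force: [0.0, 1.0, -0.4]
finger_gap: 0.387
gripper_force: 24.8
```

```bash
python3 st.py; python3 -c "
from h import *
cv2.imwrite('pics/s4.png',arm.get_image('scene')[:,:,::-1][170:320,300:500].repeat(3,0).repeat(3,1))"
```

```text
6.7 [ 0.6269 -0.2162  0.0669] yaw_y 0.0059 [ 0.001 -0.    -1.   ] [-0.44  0.67  0.02  0.92  0.    1.12] 0.3871228583512469 24.786673449261798 [ 0.   1.  -0.4]
```

View pics/s4.png

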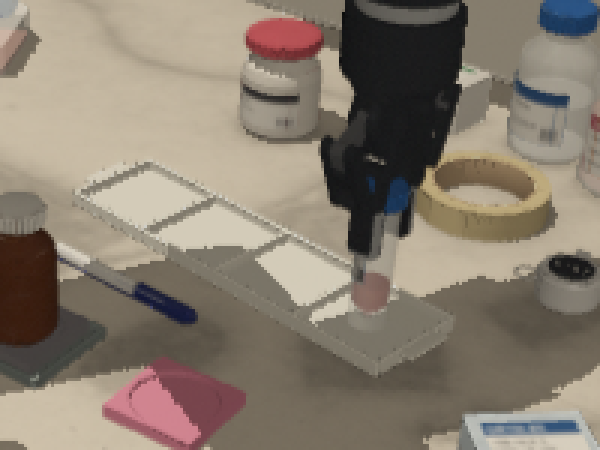

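The tube's foot is at about (367,322) in the crop, and its compartment's middle is near (379,321). I'll shift it about 5 mm to the right and release.

arm_command([
  [-1, -0.005, 0, 0, 0],
  [-1, 0, 0, 0.002, 0],
  [-1, 0, 0, 0, 0],
  [0.3, 0, 0, 0, 0],
  [0.3, 0, 0, 0, 0],
  [0.3, 0, 0, 0, 0],
  [0.3, 0, 0, 0, 0],
  [0.3, 0, 0, 0, 0],
])

```text
time_s: 7.55
position: [0.6266, -0.2218, 0.0642]
orientation: [-2.216, -2.227, 0.0]
wrist_force: [1.1, -0.6, 0.6]
finger_gap: 0.649
gripper_force: 0.0
```

arm_command([
  [0.3, 0, 0, 0, 0],
  [0.3, 0, 0, -0.01, 0],
  [0.3, 0, 0, -0.02, 0],
  [0.3, 0, 0, -0.03, 0],
  [0.3, 0, 0, -0.03, 0],
  [0.3, 0, 0, -0.03, 0],
  [0.3, 0, 0, -0.025, 0],
  [0.3, 0, 0, 0, 0],
])

```text
time_s: 8.35
position: [0.6285, -0.2227, 0.2143]
orientation: [2.211, 2.222, 0.004]
wrist_force: [-0.2, 0.2, 0.3]
finger_gap: 0.647
gripper_force: 0.0
```

```bash
python3 st.py
```

```text
8.35 [ 0.6285 -0.2227  0.2143] yaw_y 0.005 [ 0.006 -0.003 -1.   ] [-0.45  0.57  0.24  1.23  0.    1.12] 0.6468561760284938 0.0 [-0.2  0.2  0.3]
```

arm_command([
  [0.3, 0.03, -0.017, 0, 0],
  [0.3, 0.043, -0.025, 0, 0],
  [0.3, 0.043, -0.025, 0, 0],
  [0.3, 0.043, -0.025, 0, 0],
  [0.3, 0.043, -0.025, 0, 0],
  [0.3, 0.043, -0.025, 0, 0],
  [0.3, 0.043, -0.025, 0, 0],
  [0.3, 0.034, -0.02, 0, 0],
])

```text
time_s: 9.15
position: [0.436, 0.101, 0.2094]
orientation: [-2.215, -2.227, -0.0]
wrist_force: [1.6, -0.9, -0.3]
finger_gap: 0.648
gripper_force: 0.0
```

arm_command([
  [0.3, 0, 0, 0, 0],
  [0.3, 0, 0, 0, 0],
  [0.3, 0, 0, 0, 0],
])

```text
time_s: 9.45
position: [0.4385, 0.0987, 0.2094]
orientation: [2.216, 2.226, 0.0]
wrist_force: [-0.3, 0.1, -0.3]
finger_gap: 0.649
gripper_force: 0.0
```

```bash
python3 st.py; python3 -c "
from h import *
a=arm.get_image('scene')[:,:,::-1][160:310,180:300].repeat(3,0).repeat(3,1);b=arm.get_image('scene')[:,:,::-1][170:320,360:490].repeat(3,0).repeat(3,1)
cv2.imwrite('pics/s5.png',np.hstack([a,b]))"
```

```text
9.45 [0.4385 0.0987 0.2094] yaw_y 0.0046 [ 0. -0. -1.] [ 0.06  0.16 -0.38  1.03 -0.    1.62] 0.6491111655056184 0.0 [-0.3  0.1 -0.3]
```

View pics/s5.png

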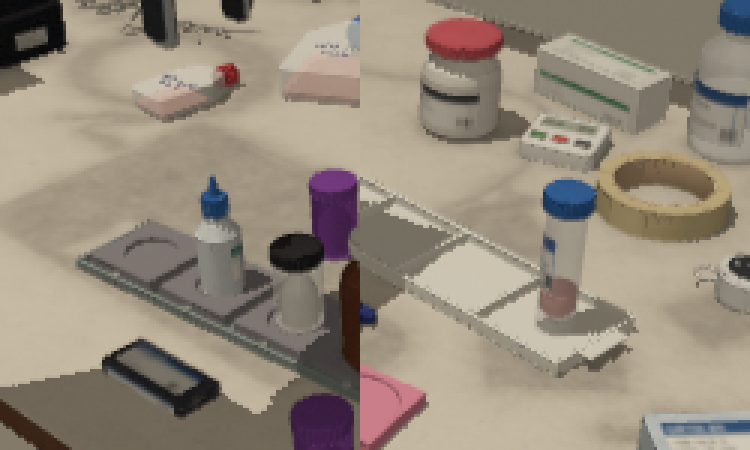

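The tube stands upright in the middle of the right compartment. The dropper is at about (220,250) in the left half of the crop, with its seat's neighbours clear. I'll descend on it.

arm_command([
  [0.3, 0.0015, 0.0015, 0.03, 0],
  [0.3, 0, 0, 0.03, 0],
  [0.3, 0, 0, 0.03, 0],
  [0.3, 0, 0, 0.03, 0],
  [0.3, 0, 0, 0.025, 0],
  [0.3, 0, 0, 0.015, 0],
  [0.3, 0, 0, 0.01, 0],
  [0.3, 0, 0, 0.005, 0],
])

```text
time_s: 10.35
position: [0.4395, 0.1001, 0.0335]
orientation: [-2.217, -2.225, 0.001]
wrist_force: [-0.2, -0.1, 0.4]
finger_gap: 0.651
gripper_force: 0.0
```

arm_command([
  [-1, 0, 0, 0, 0],
  [-1, 0, 0, 0, 0],
  [-1, 0, 0, 0, 0],
  [-1, 0, 0, 0, 0],
  [-1, 0, 0, 0, 0],
  [-1, 0, 0, 0, 0],
])

```text
time_s: 10.95
position: [0.4399, 0.1008, 0.0348]
orientation: [2.215, 2.227, 0.001]
wrist_force: [-0.8, -0.2, 5.6]
finger_gap: 0.372
gripper_force: 25.9
```

arm_command([
  [-1, 0, 0, -0.02, 0],
  [-1, 0, 0, -0.03, 0],
  [-1, 0, 0, -0.04, 0],
  [-1, 0, 0, -0.04, 0],
  [-1, 0, 0, -0.02, 0],
  [-1, -0.02, 0.016, 0, 0],
  [-1, -0.04, 0.032, 0, 0],
  [-1, -0.04, 0.032, 0, 0],
])

```text
time_s: 11.75
position: [0.5192, 0.0023, 0.1848]
orientation: [2.213, 2.229, 0.001]
wrist_force: [1.0, 1.2, 0.2]
finger_gap: 0.373
gripper_force: 25.4
```

arm_command([
  [-1, -0.04, 0.032, 0, 0],
  [-1, -0.04, 0.032, 0, 0],
  [-1, -0.04, 0.032, 0, 0],
  [-1, -0.023, 0.018, 0, 0],
  [-1, 0, 0, 0, 0],
  [-1, 0, 0, 0, 0],
  [-1, 0, 0, 0, 0],
])

```text
time_s: 12.45
position: [0.6302, -0.1357, 0.1841]
orientation: [-2.215, -2.227, 0.001]
wrist_force: [-0.0, 0.4, -0.9]
finger_gap: 0.371
gripper_force: 25.4
```

```bash
python3 st.py; python3 -c "
from h import *
cv2.imwrite('pics/s6.png',arm.get_image('scene')[:,:,::-1][100:310,300:500].repeat(2,0).repeat(2,1))"
```

```text
12.45 [ 0.6302 -0.1357  0.1841] yaw_y 0.0056 [-0.001  0.    -1.   ] [-0.33  0.55  0.12  1.14  0.    1.24] 0.3707513554509132 25.406034811749123 [-0.   0.4 -0.9]
```

View pics/s6.png

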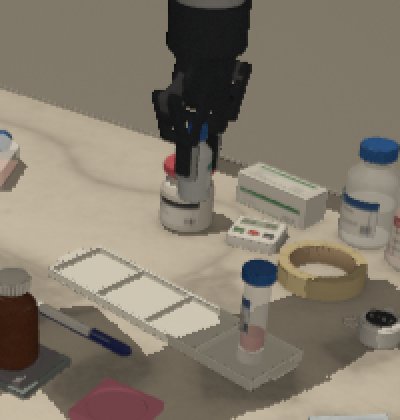

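The dropper is held upright above the tray, and the tube is standing to its right. I'll correct by 7.5 mm, lower and release.

arm_command([
  [-1, -0.0075, 0.0033, 0.02, 0],
  [-1, 0, 0, 0.03, 0],
  [-1, 0, 0, 0.03, 0],
  [-1, 0, 0, 0.03, 0],
  [-1, 0, 0, 0.025, 0],
  [-1, 0, 0, 0.015, 0],
  [-1, 0, 0, 0.005, 0],
  [-1, 0, 0, 0.0005, 0],
])

```text
time_s: 13.3
position: [0.6337, -0.143, 0.0292]
orientation: [-2.214, -2.228, 0.0]
wrist_force: [-0.1, -0.3, -0.1]
finger_gap: 0.372
gripper_force: 25.2
```

arm_command([
  [-1, 0, 0, 0.001, 0],
  [-1, 0, 0, 0, 0],
  [0.3, 0, 0, 0, 0],
  [0.3, 0, 0, 0, 0],
  [0.3, 0, 0, 0, 0],
  [0.3, 0, 0, 0, 0],
  [0.3, 0, 0, 0, 0],
])

```text
time_s: 14.0
position: [0.6342, -0.1441, 0.0278]
orientation: [-2.216, -2.227, 0.0]
wrist_force: [0.4, 0.5, 0.2]
finger_gap: 0.65
gripper_force: 0.0
```

arm_command([
  [0.3, 0, 0, 0, 0],
  [0.3, 0, 0, -0.01, 0],
  [0.3, 0, 0, -0.02, 0],
  [0.3, 0, 0, -0.03, 0],
  [0.3, 0, 0, -0.04, 0],
  [0.3, 0, 0, -0.04, 0],
  [0.3, 0, 0, -0.04, 0],
  [0.3, 0, 0, 0, 0],
])

```text
time_s: 14.8
position: [0.6371, -0.145, 0.2149]
orientation: [2.209, 2.221, 0.007]
wrist_force: [1.0, -0.7, -0.3]
finger_gap: 0.649
gripper_force: 0.0
```

arm_command([
  [0.3, 0.02, -0.023, 0, 0],
  [0.3, 0.035, -0.04, 0, 0],
  [0.3, 0.035, -0.04, 0, 0],
  [0.3, 0.035, -0.04, 0, 0],
  [0.3, 0.028, -0.03, 0, 0],
  [0.3, 0.015, -0.015, 0, 0],
  [0.3, 0, 0, 0, 0],
  [0.3, 0, 0, 0, 0],
])

```text
time_s: 15.6
position: [0.4529, 0.0169, 0.2083]
orientation: [2.214, 2.227, 0.001]
wrist_force: [0.9, 0.7, -0.1]
finger_gap: 0.65
gripper_force: 0.0
```

```bash
python3 st.py; python3 -c "
from h import *
a=arm.get_image('scene')[:,:,::-1][160:310,200:340].repeat(3,0).repeat(3,1);b=arm.get_image('scene')[:,:,::-1][170:320,370:490].repeat(3,0).repeat(3,1)
cv2.imwrite('pics/s7.png',np.hstack([a,b]))"
```

```text
15.6 [0.4529 0.0169 0.2083] yaw_y 0.0057 [ 0.001 -0.    -1.   ] [-0.12  0.17 -0.38  1.02 -0.    1.44] 0.649912408374118 0.0 [ 0.9  0.7 -0.1]
```

View pics/s7.png

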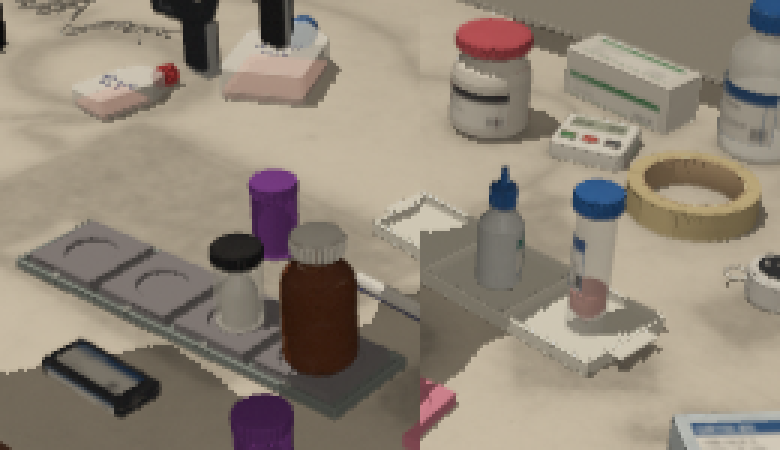

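The dropper stands upright near the middle of its compartment. The canister, at about (238,280) in the crop, is next.

arm_command([
  [0.3, 0.0075, -0.0064, 0.02, 0],
  [0.3, 0, 0, 0.04, 0],
  [0.3, 0, 0, 0.04, 0],
  [0.3, 0, 0, 0.035, 0],
  [0.3, 0, 0, 0.025, 0],
  [0.3, 0, 0, 0.015, 0],
  [0.3, 0, 0, 0.01, 0],
  [0.3, 0, 0, 0, 0],
])

```text
time_s: 16.5
position: [0.4458, 0.0239, 0.0217]
orientation: [-2.216, -2.225, 0.002]
wrist_force: [0.7, -0.1, -0.3]
finger_gap: 0.65
gripper_force: 0.0
```

arm_command([
  [-1, 0, 0, 0, 0],
  [-1, 0, 0, 0, 0],
  [-1, 0, 0, 0, 0],
  [-1, 0, 0, 0, 0],
  [-1, 0, 0, 0, 0],
  [-1, 0, 0, 0, 0],
])

```text
time_s: 17.1
position: [0.4467, 0.0242, 0.0234]
orientation: [2.215, 2.226, 0.001]
wrist_force: [0.0, -0.6, 7.5]
finger_gap: 0.437
gripper_force: 25.7
```

arm_command([
  [-1, 0, 0, -0.02, 0],
  [-1, 0, 0, -0.03, 0],
  [-1, 0, 0, -0.04, 0],
  [-1, 0, 0, -0.04, 0],
  [-1, 0, 0, -0.015, 0],
  [-1, -0.01, 0.02, 0, 0],
  [-1, -0.019, 0.04, 0, 0],
  [-1, -0.019, 0.04, 0, 0],
])

```text
time_s: 17.9
position: [0.5473, -0.0235, 0.1684]
orientation: [2.215, 2.227, 0.001]
wrist_force: [0.7, 0.7, -0.1]
finger_gap: 0.44
gripper_force: 25.6
```

arm_command([
  [-1, -0.019, 0.04, 0, 0],
  [-1, -0.019, 0.04, 0, 0],
  [-1, -0.006, 0.016, 0, 0],
  [-1, 0, 0, 0, 0],
  [-1, 0, 0, 0, 0],
])

```text
time_s: 18.4
position: [0.6418, -0.0664, 0.1671]
orientation: [-2.215, -2.226, 0.001]
wrist_force: [-1.1, 0.7, -0.2]
finger_gap: 0.44
gripper_force: 25.8
```

```bash
python3 st.py
```

```text
18.4 [ 0.6418 -0.0664  0.1671] yaw_y 0.005 [-0.002  0.    -1.   ] [-0.22  0.56  0.09  1.11  0.    1.35] 0.4403229607683617 25.761495530605316 [-1.1  0.7 -0.2]
```

arm_command([
  [-1, -0.0015, 0.001, 0.02, 0],
  [-1, 0, 0, 0.035, 0],
  [-1, 0, 0, 0.035, 0],
  [-1, 0, 0, 0.03, 0],
  [-1, 0, 0, 0.02, 0],
  [-1, 0, 0, 0.01, 0],
  [-1, 0, 0, 0.0005, 0],
  [-1, 0, 0, 0, 0],
])

```text
time_s: 19.2
position: [0.6434, -0.0679, 0.0181]
orientation: [2.215, 2.227, 0.001]
wrist_force: [1.1, -0.5, -1.9]
finger_gap: 0.437
gripper_force: 25.7
```

arm_command([
  [-1, 0, 0, 0, 0],
  [0.3, 0, 0, 0, 0],
  [0.3, 0, 0, 0, 0],
  [0.3, 0, 0, 0, 0],
  [0.3, 0, 0, 0, 0],
  [0.3, 0, 0, 0, 0],
])

```text
time_s: 19.8
position: [0.6436, -0.0682, 0.0173]
orientation: [2.216, 2.227, -0.0]
wrist_force: [-0.1, -0.1, 0.2]
finger_gap: 0.652
gripper_force: 0.0
```

arm_command([
  [0.3, 0, 0, 0, 0],
  [0.3, 0, 0, -0.01, 0],
  [0.3, 0, 0, -0.02, 0],
  [0.3, 0, 0, -0.03, 0],
  [0.3, 0, 0, -0.04, 0],
  [0.3, 0, 0, -0.04, 0],
  [0.3, 0, 0, -0.04, 0],
  [0.3, 0, 0, -0.01, 0],
])

```text
time_s: 20.6
position: [0.6457, -0.0686, 0.2133]
orientation: [2.211, 2.222, 0.006]
wrist_force: [0.7, 0.3, 0.1]
finger_gap: 0.651
gripper_force: 0.0
```

arm_command([
  [1, 0.002, -0.021, 0, 0],
  [1, 0.004, -0.04, 0, 0],
  [1, 0.004, -0.04, 0, 0],
  [1, 0.004, -0.04, 0, 0],
  [1, 0.003, -0.03, 0, 0],
  [1, 0.002, -0.02, 0, 0],
  [1, 0, 0, 0, 0],
  [1, 0, 0, 0, 0],
])

```text
time_s: 21.4
position: [0.4529, -0.0503, 0.2078]
orientation: [2.215, 2.226, 0.001]
wrist_force: [1.2, -0.2, 0.1]
finger_gap: 0.998
gripper_force: 0.0
```

```bash
python3 st.py; python3 -c "
from h import *
a=arm.get_image('scene')[:,:,::-1][160:320,240:350].repeat(3,0).repeat(3,1);b=arm.get_image('scene')[:,:,::-1][160:320,350:490].repeat(3,0).repeat(3,1)
cv2.imwrite('pics/s8.png',np.hstack([a,b]))"
```

```text
21.4 [ 0.4529 -0.0503  0.2078] yaw_y 0.0048 [ 0.001 -0.    -1.   ] [-0.27  0.17 -0.37  1.02  0.    1.29] 0.9980565936242275 0.0 [ 1.2 -0.2  0.1]
```

View pics/s8.png

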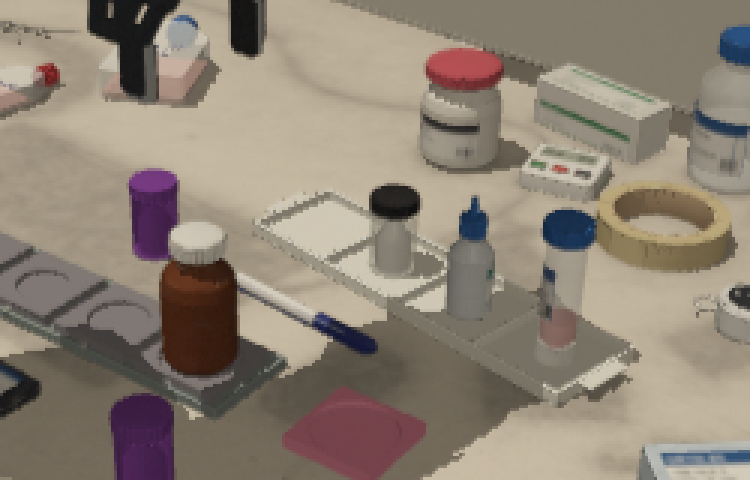

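The canister, dropper and tube all stand upright in their compartments. The bottle, at about (200,310) in the crop, is under the open gripper.

arm_command([
  [1, 0.001, 0, 0.02, 0],
  [1, 0, 0, 0.035, 0],
  [1, 0, 0, 0.035, 0],
  [1, 0, 0, 0.035, 0],
  [1, 0, 0, 0.025, 0],
  [1, 0, 0, 0.0135, 0],
  [1, 0, 0, 0.005, 0],
  [1, 0, 0, 0, 0],
])

```text
time_s: 22.3
position: [0.4526, -0.0491, 0.0382]
orientation: [-2.215, -2.226, 0.001]
wrist_force: [-0.7, -0.0, -0.3]
finger_gap: 1.002
gripper_force: 0.0
```

arm_command([
  [-1, 0, 0, 0, 0],
  [-1, 0, 0, 0, 0],
  [-1, 0, 0, 0, 0],
  [-1, 0, 0, 0, 0],
  [-1, 0, 0, 0, 0],
  [-1, 0, 0, 0, 0],
], force=30)

```text
time_s: 22.9
position: [0.4532, -0.0494, 0.0397]
orientation: [2.215, 2.226, 0.001]
wrist_force: [-1.3, 1.5, 5.4]
finger_gap: 0.598
gripper_force: 30.9
```

arm_command([
  [-1, 0, 0, -0.02, 0],
  [-1, 0, 0, -0.03, 0],
  [-1, 0, 0, -0.04, 0],
  [-1, 0, 0, -0.03, 0],
  [-1, 0, 0, -0.01, 0],
  [-1, 0.006, 0.02, 0, 0],
  [-1, 0.012, 0.04, 0, 0],
  [-1, 0.012, 0.04, 0, 0],
])

```text
time_s: 23.7
position: [0.5531, -0.0184, 0.1687]
orientation: [2.217, 2.226, 0.0]
wrist_force: [1.0, -0.1, -1.5]
finger_gap: 0.598
gripper_force: 32.1
```

arm_command([
  [-1, 0.012, 0.04, 0, 0],
  [-1, 0.01, 0.038, 0, 0],
  [-1, 0.006, 0.02, 0, 0],
  [-1, 0, 0, 0, 0],
  [-1, 0, 0, 0, 0],
])

```text
time_s: 24.2
position: [0.6494, 0.01, 0.1676]
orientation: [-2.214, -2.226, 0.002]
wrist_force: [-1.0, -1.2, -2.2]
finger_gap: 0.597
gripper_force: 32.1
```

```bash
python3 st.py
```

```text
24.2 [0.6494 0.01   0.1676] yaw_y 0.0054 [-0.002  0.    -1.   ] [-0.1   0.57  0.11  1.11 -0.    1.47] 0.5969642152033128 32.13268521547434 [-1.  -1.2 -2.2]
```

arm_command([
  [-1, -0.001, 0.002, 0.02, 0],
  [-1, 0, 0, 0.035, 0],
  [-1, 0, 0, 0.035, 0],
  [-1, 0, 0, 0.025, 0],
  [-1, 0, 0, 0.014, 0],
  [-1, 0, 0, 0.0065, 0],
  [-1, 0, 0, 0, 0],
  [-1, 0, 0, 0, 0],
])

```text
time_s: 25.0
position: [0.6526, 0.0086, 0.0345]
orientation: [2.215, 2.226, 0.002]
wrist_force: [0.6, 0.1, -0.8]
finger_gap: 0.599
gripper_force: 32.2
```

arm_command([
  [0.9, 0, 0, 0, 0],
  [0.9, 0, 0, 0, 0],
  [0.9, 0, 0, 0, 0],
  [0.9, 0, 0, 0, 0],
  [0.9, 0, 0, 0, 0],
  [0.9, 0, 0, 0, 0],
])

```text
time_s: 25.6
position: [0.6521, 0.0089, 0.0333]
orientation: [-2.216, -2.227, 0.0]
wrist_force: [-0.2, 0.8, 0.3]
finger_gap: 0.95
gripper_force: 0.0
```

arm_command([
  [0.9, 0, 0, -0.01, 0],
  [0.9, 0, 0, -0.02, 0],
  [0.9, 0, 0, -0.03, 0],
  [0.9, 0, 0, -0.04, 0],
  [0.9, 0, 0, -0.04, 0],
  [0.9, 0, 0, -0.04, 0],
  [0.9, 0, 0, 0, 0],
  [0.9, 0, 0, 0, 0],
])

```text
time_s: 26.4
position: [0.6527, 0.0088, 0.2148]
orientation: [2.214, 2.226, 0.002]
wrist_force: [0.3, -0.1, -1.0]
finger_gap: 0.954
gripper_force: 0.0
```

arm_command([
  [0.9, 0, -0.04, 0, 0],
  [0.9, 0, -0.04, 0, 0],
  [0.9, 0, -0.04, 0, 0],
  [0.9, 0, -0.04, 0, 0],
  [0.9, 0, -0.04, 0, 0],
  [0.9, 0, 0, 0, 0],
  [0.9, 0, 0, 0, 0],
  [0.9, 0, 0, 0, 0],
])

```text
time_s: 27.2
position: [0.4529, 0.0078, 0.213]
orientation: [2.216, 2.227, 0.0]
wrist_force: [-0.4, -0.2, 0.3]
finger_gap: 0.951
gripper_force: 0.0
```

```bash
python3 st.py; python3 -c "
from h import *
a=arm.get_image('scene')[:,:,::-1][170:310,310:470].repeat(3,0).repeat(3,1);b=arm.get_image('top')[:,:,::-1][100:240,250:350+0].repeat(3,0).repeat(3,1)
c=arm.get_image('top')[:,:,::-1][90:220,250:480]
cv2.imwrite('pics/s9.png',np.vstack([a,cv2.resize(c,(480,271))])[:600])"
```

```text
27.2 [0.4529 0.0078 0.213 ] yaw_y 0.0049 [ 0.  0. -1.] [-0.14  0.17 -0.37  1.04  0.    1.42] 0.9507004082194627 0.0 [-0.4 -0.2  0.3]
```

View pics/s9.png

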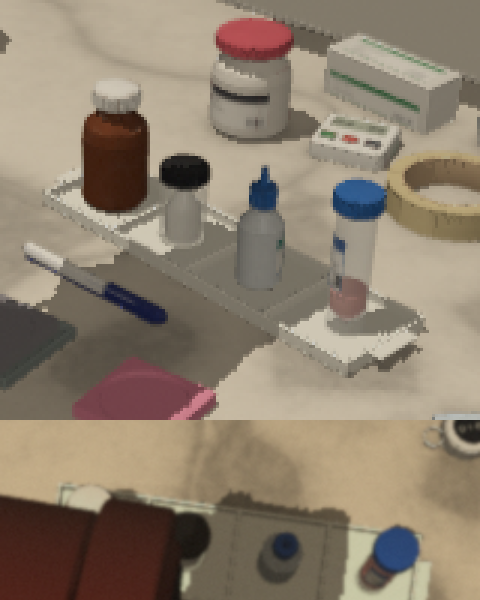

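All four vessels stand upright in reversed order, each close to the middle of its compartment: bottle (115,195), canister (184,238), dropper (260,280) and tube (347,318) in the crop.

```bash
python3 -c "
from bench import arm
print(arm.sign_off())"
```

```text
the job is handed in; nothing more can be done
None
```

The four vessels now stand upright in the white tray in reversed order (bottle, canister, dropper, tube from the left), all released, and the job was handed in at about 27 s of the 99 s allowed; the sign-off returned no verdict, so success rests on my last camera view.

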